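# Line the impact sockets up by size on the bench rail

### The job

The four dark sockets are scattered over the repair bench. Line them up by size on the blue rail, one centred on each white pad: the smallest on the pad next to the upright steel end stop, then each next larger one in turn, the largest at the far end from the stop. Leave all four standing upright and still, with the hexagon hole up.

Things in the scene. Friction and masses are not known exactly. Their poses are not given: they have to be found in the camera images.
- socket_small: The smallest of four loose dark impact sockets with a light ring round it: a plain upright steel cylinder 22 mm in diameter and 50 mm tall, hexagon hole facing up, weight 60 g give or take 30 %. Origin: centre of its underside; z up along its axis. It can be gripped across its diameter near the top.
- socket_medium: The second smallest of four loose dark impact sockets with a light ring round it: a plain upright steel cylinder 30 mm in diameter and 58 mm tall, hexagon hole facing up, weight 120 g give or take 30 %. Origin: centre of its underside; z up along its axis. It can be gripped across its diameter near the top.
- socket_large: The second largest of four loose dark impact sockets with a light ring round it: a plain upright steel cylinder 38 mm in diameter and 66 mm tall, hexagon hole facing up, weight 200 g give or take 30 %. Origin: centre of its underside; z up along its axis. It can be gripped across its diameter near the top.
- socket_largest: The largest of four loose dark impact sockets with a light ring round it: a plain upright steel cylinder 46 mm in diameter and 74 mm tall, hexagon hole facing up, weight 320 g give or take 30 %. Origin: centre of its underside; z up along its axis. It can be gripped across its diameter near the top.
- pad_a: White round pad, 50 mm across, 3 mm thick, fixed on the blue rail (a fixed flat bar 64 x 320 mm, 10 mm high, on the bench); pad top 13 mm above the bench. Origin: centre of its underside; x across the rail (away from the robot), y along it, z up. Number 1 from the robot's right; the pads stand 62 to 78 mm apart, in the order a, b, c, d.
- pad_b: White round pad, 50 mm across, 3 mm thick, fixed on the blue rail (a fixed flat bar 64 x 320 mm, 10 mm high, on the bench); pad top 13 mm above the bench. Origin: centre of its underside; x across the rail (away from the robot), y along it, z up. Number 2 from the robot's right; the pads stand 62 to 78 mm apart, in the order a, b, c, d.
- pad_c: White round pad, 50 mm across, 3 mm thick, fixed on the blue rail (a fixed flat bar 64 x 320 mm, 10 mm high, on the bench); pad top 13 mm above the bench. Origin: centre of its underside; x across the rail (away from the robot), y along it, z up. Number 3 from the robot's right; the pads stand 62 to 78 mm apart, in the order a, b, c, d.
- pad_d: White round pad, 50 mm across, 3 mm thick, fixed on the blue rail (a fixed flat bar 64 x 320 mm, 10 mm high, on the bench); pad top 13 mm above the bench. Origin: centre of its underside; x across the rail (away from the robot), y along it, z up. Number 4 from the robot's right; the pads stand 62 to 78 mm apart, in the order a, b, c, d.
- end_stop: Upright steel end stop fixed across one end of the rail, 42 to 50 mm from the centre of the end pad: a plate 58 mm wide across the rail, 12 mm thick, 36 mm high above the rail. It may be at either end (next to pad_a or next to pad_d); the other end has only a flat 2 mm blue strip with two screws. Origin: centre of its foot, on the rail's top.

How it is judged:
By the outcome, as a careful person would: the job done as asked, in the order asked, and still so for the second after the job is handed in, with the robot touching nothing.
It also fails if it takes over 96 s, if anything falls off the work surface, if the arm or the gripper's body presses on something with over 40 N, if the wrist force passes 120 N, or if a joint passes its speed limit or range.

### The arm

A 7-joint arm with a two-finger parallel gripper is mounted at the origin on the work surface. World frame = base frame: x ahead of the robot, y to its left, z up, the work surface at z = 0. Lengths are in m, angles in rad, forces in N, time in s.
With the tool pointing down it reaches from about 0.4 to 0.85 m from the base axis. Payload 10.4 kg.
Tool frame: the origin (TCP) lies midway between the tips of the shut fingers; the grasp point (between the pads) lies 19 mm behind it (manip.tcp_to_grasp is the distance from the TCP to the grasp point, in m); z points along the fingers, y is the line along which they close (so a half turn about z gives the same grasp; the last joint's range is limited). The gripper opens to 85 mm and grips with 20 to 120 N. Pads are 22 mm wide; open, the fingers measure 114 mm over their backs; the gripper's body (76 mm by 85 mm) begins 54 mm behind the grasp point. The pads swing forward as they close: fully open they stand 13 mm farther back than shut.
Start: joints at [-1.346, 0.332, -0.065, 1.46, 0.022, 1.35, -0.088], TCP at [0.153, 0.606, 0.231] pointing down, gripper open.
Joint ranges: [-2.6, 2.6], [-0.5, 2.12], [-1.47, 1.34], [0.16, 2.42], [-1.27, 4.41], [0.06, 2.06], [-2.6, 2.6]. Speed limits (rad/s): [2.22, 2.22, 2.79, 2.79, 3.14, 3.14, 3.14].

### API

Orientations are given as a unit quaternion [x, y, z, w].
In Python, from workcell import manip gives the robot as it stands.
- The arm moves only by the shell command python3 -m jog 'ROWS' [FORCE]. ROWS is a JSON object of lists of equal length, an entry for each row: "offset": the shift along the world's x, y, z in m, a list of three; "yaw": the turn about the world's z in degrees; "jaw": the closure, from 0 (fully open) to 1 (shut). A call has 1 to 20 rows; each row shifts and turns the commanded pose from where the row before left it; what a row does not reach is not made up. A row lasts 1/12 s, in which the tool goes at most 41.7 mm and 7.16 degrees, less where a joint would pass 70% of its speed; a pose out of reach is approached as far as the arm can. A call is refused whole if a number of a shift passes 0.0417 or a number of a turn 7.16, either way. A call with a gripper value outside its range is refused whole. The fingers move at their own pace and stop on an object; FORCE is the grip in N (left out, the last holds). Time passes only in rows, so rows that do not move let the fingers close. It gives the time, the measured TCP pose, the force, the opening and the grip force at its end, in the units of the state.
- manip.get_obs(): the state, without advancing time (a new reading comes with each control period).
- manip.camera(name): name is "scene" or "top"; returns a dict with "frame" (400x640x3 uint8, red, green, blue), "camera_matrix" (3x3 intrinsics, pixels), "eye" and "attitude" of the camera in the world. Camera axes: x right, y up, looking along -z (the intrinsics and any distortion apply to the point x, -y, -z); pixel columns grow to the right and rows downward; lengths in m; the calibration is good to about 2 mm. A picture is of the moment at which its call begins. There is no depth.
- manip.hand_in(): hands the job in; it is judged then, once.
Trained networks look in a picture, given as the dict that the camera call returned (one of the last four; its "shot" number tells which), for a name from the list of things; names that differ only in an ending like _2 or _b are one class to them, and where a whole thing is asked for, a point or a joint stands for the part that bears it (a point fixed in the world has none). Each returns a list of dicts, best first, with "score" (0 to 1); they miss things now and then, are a little off and sometimes report something else, mostly with a low value. They report only what shows in the picture. A call takes as long as a camera call.
- manip.masks_of(picture, name): "region" (400x640 bool, what is visible of it).
- manip.tip_of(picture, name): "at" ([x, y, z] in m, in world coordinates, good to about 4 mm: a listed point, or the origin of a listed thing).
The state is a dict: "clock": time; "joint_pos": joint angles; "joint_velocities": joint speeds; "tau": joint torques, N m; "position": TCP position; "ee_rot": TCP orientation; "ft_force": force on the tool from outside, world axes, zero at the start; "torque": the same for the moment, N m; "grip_width": opening from 0.0 (shut) to 1.0 (fully open); "grasp_force": force on a finger pad.
Only numpy, scipy, OpenCV 4.12 (cv2) and the standard library are available. Lean on these libraries where they do the work, as an engineer would, in place of code of your own. Each camera call takes 0.05 s, during which the arm holds its last target. There are 200 camera calls.

## Working session

There is one attempt and no reset: what is moved stays moved. The work goes in short steps, Python scripts to look and compute and a shell command to move; the robot and the scene stay as the last step left them, time stands still between calls to the robot, and variables do not carry over. Pictures are saved under pics/ and viewed, at most 14 in all, crops included, and the job is handed in when it is done.

```bash
mkdir -p pics; cat > h.py <<'E'
import numpy as np, cv2
from workcell import manip
from scipy.spatial.transform import Rotation as R
def save(p,n): cv2.imwrite('pics/'+n, p['frame'][:,:,::-1])
def rot(p):
    a=np.array(p['attitude'],float); return a if a.shape==(3,3) else R.from_quat(a).as_matrix()
def ray(p,uv,z):
    K=np.array(p['camera_matrix']); q=np.linalg.inv(K)@[uv[0],uv[1],1]
    d=rot(p)@[q[0],-q[1],-q[2]]; e=np.array(p['eye']); return e+d*(z-e[2])/d[2]
def proj(p,X):
    c=rot(p).T@(np.array(X)-p['eye']); q=np.array(p['camera_matrix'])@[c[0],-c[1],-c[2]]; return q[:2]/q[2]
E
python3 - <<'E'
from h import *
for c in ('top','scene'):
    p=manip.camera(c); save(p,c+'0.png'); print(c,{k:np.round(v,3).tolist() for k,v in p.items() if k!='frame' and not isinstance(v,str)})
    for n in ['socket_small','socket_medium','socket_large','socket_largest','pad_a','pad_b','pad_c','pad_d','end_stop']:
        for d in manip.tip_of(p,n)[:4]: print(n,round(d['score'],2),np.round(d['at'],3),proj(p,d['at']).round())
print(manip.get_obs())
E
```

```text
top {'camera_matrix': [[379.495, 0.0, 326.348], [0.0, 379.495, 204.993], [0.0, 0.0, 1.0]], 'eye': [0.436, -0.01, 0.925], 'attitude': [0.054, -0.025, -0.702, 0.71], 'shot': 1}
socket_small 0.53 [0.45  0.25  0.001] [235. 240.]
socket_medium 0.66 [ 0.444  0.088 -0.   ] [301. 243.]
socket_medium 0.41 [ 0.616 -0.152  0.01 ] [400. 174.]
socket_large 0.6 [ 0.45  -0.081  0.005] [371. 242.]
socket_largest 0.58 [ 0.463 -0.249 -0.   ] [441. 238.]
pad_a 0.88 [ 0.619 -0.152  0.01 ] [401. 173.]
pad_a 0.73 [ 0.622 -0.01   0.012] [342. 171.]
pad_a 0.64 [0.627 0.059 0.009] [314. 169.]
pad_b 0.88 [ 0.619 -0.152  0.01 ] [401. 173.]
pad_b 0.73 [ 0.622 -0.01   0.012] [342. 171.]
pad_b 0.64 [0.627 0.059 0.009] [314. 169.]
pad_c 0.88 [ 0.619 -0.152  0.01 ] [401. 173.]
pad_c 0.73 [ 0.622 -0.01   0.012] [342. 171.]
pad_c 0.64 [0.627 0.059 0.009] [314. 169.]
pad_d 0.88 [ 0.619 -0.152  0.01 ] [401. 173.]
pad_d 0.73 [ 0.622 -0.01   0.012] [342. 171.]
pad_d 0.64 [0.627 0.059 0.009] [314. 169.]
scene {'camera_matrix': [[470.416, 0.0, 325.976], [0.0, 470.416, 207.334], [0.0, 0.0, 1.0]], 'eye': [1.244, 0.137, 0.657
[... 1176 characters left out ...]
  0.33222133, -0.06470519,  1.46007767,  0.02160145,
        1.34991001, -0.08850516]), 'joint_velocities': array([-3.38513170e-05, -3.26257680e-04,  3.85819765e-05,  2.89474010e-03,
        2.66594453e-05,  1.03929521e-03,  2.35100740e-04]), 'tau': array([-1.31333018e-04, -6.25220633e+01,  4.87468648e-02, -3.91836727e+01,
        1.63142517e-02,  1.43897589e-03,  4.11743395e-05]), 'position': array([0.15325973, 0.6059456 , 0.23133488]), 'ee_rot': array([ 1.23564438e-01,  9.92336550e-01,  3.96606479e-05, -5.15997551e-06]), 'ft_force': array([ 0.5875139 , -0.26196655,  0.96175351]), 'torque': array([ 0.0359087 ,  0.06415436, -0.01776886]), 'grasp_force': 0.0, 'grip_width': 0.9977330783540751}
```

View pics/top0.png

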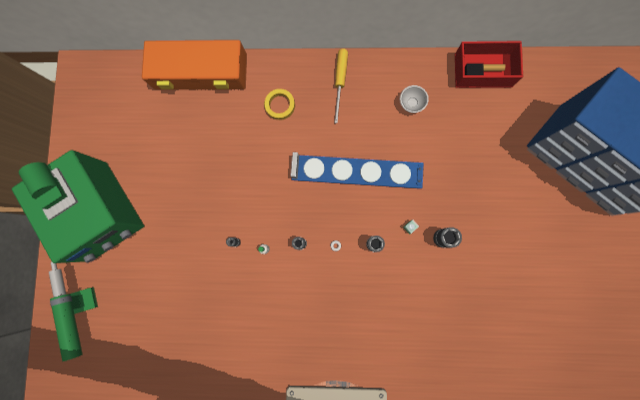

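View pics/scene0.png

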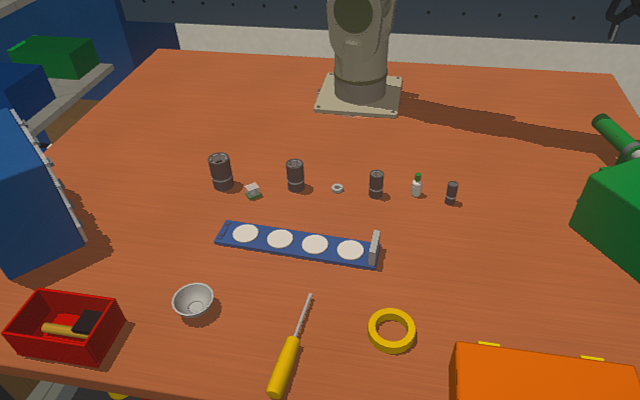

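The top view shows the stop at the rail's left end (px 295,165), next to pad_d. The pads are at about (400,173), (371,171), (342,170) and (314,168), and the sockets at (448,237), (376,244), (299,243) and (233,242), largest to smallest. A bottle, a ring and a cube lie between them. I'll refine the positions from the masks.

```bash
cat > fit.py <<'E'
from h import *
from scipy.optimize import least_squares
S={'socket_small':(.011,.050),'socket_medium':(.015,.058),'socket_large':(.019,.066),'socket_largest':(.023,.074)}
t=np.linspace(0,2*np.pi,40)
def sil(p,x,y,r,z0,z1):
    P=np.array([proj(p,[x+r*np.cos(a),y+r*np.sin(a),z]) for z in (z0,z1) for a in t],np.float32)
    h=cv2.convexHull(P); m=cv2.moments(h); return np.array([m['m10']/m['m00'],m['m01']/m['m00']]),m['m00']
def meas(pics,name,guess,r,z0,z1):
    obs=[]
    for p in pics:
        best=None
        for d in manip.masks_of(p,name):
            v,u=np.nonzero(d['region']); 
            if len(u)<5: continue
            c=np.array([u.mean(),v.mean()]); e,A=sil(p,*guess,r,z0,z1)
            if np.linalg.norm(c-e)<12 and (best is None or d['score']>best[3]): best=(p,c,len(u)/A,d['score'])
        if best: obs.append(best)
    if not obs: return None
    one=[least_squares(lambda q:sil(p,*q,r,z0,z1)[0]-c,guess).x.round(4).tolist() for p,c,_,_ in obs]
    f=least_squares(lambda q:np.concatenate([sil(p,*q,r,z0,z1)[0]-c for p,c,_,_ in obs]),guess)
    return f.x.round(4),one,[round(o[2],2) for o in obs],[round(o[3],2) for o in obs]
E
python3 - <<'E'
from fit import *
pics=[manip.camera('top'),manip.camera('scene')]
for n,g in zip(S,[(.45,.25),(.445,.088),(.45,-.085),(.465,-.25)]):
    print(n,meas(pics,n,g,S[n][0],0,S[n][1]))
for n,g in zip('abcd',[(.62,-.15),(.622,-.08),(.624,-.01),(.63,.061)]):
    print(n,meas(pics,'pad_'+n,g,.025,.01,.013))
o=manip.get_obs();print(R.from_quat(o['ee_rot']).as_matrix().round(3))
E
```

```text
socket_small (array([0.45  , 0.2467]), [[0.45, 0.2467]], [1.02], [0.47])
socket_medium (array([0.4472, 0.0881]), [[0.4458, 0.0895], [0.4523, 0.0881]], [0.69, 0.92], [0.57, 0.83])
socket_large (array([ 0.4484, -0.0882]), [[0.448, -0.0877], [0.4494, -0.0886]], [1.04, 1.03], [0.73, 0.72])
socket_largest (array([ 0.4647, -0.2525]), [[0.4636, -0.2521], [0.4673, -0.2521]], [0.92, 1.07], [0.58, 0.57])
a (array([ 0.6198, -0.1514]), [[0.6183, -0.1506], [0.6213, -0.1512]], [0.96, 0.93], [0.87, 0.76])
b (array([ 0.6237, -0.0792]), [[0.6225, -0.0791], [0.6249, -0.0792]], [1.0, 0.97], [0.74, 0.79])
c (array([ 0.6264, -0.0094]), [[0.6246, -0.0088], [0.6286, -0.0098]], [1.0, 0.96], [0.64, 0.84])
d (array([0.6317, 0.0593]), [[0.631, 0.0597], [0.6323, 0.059]], [0.98, 1.01], [0.74, 0.76])
[[-0.969  0.245  0.   ]
 [ 0.245  0.969  0.   ]
 [ 0.     0.    -1.   ]]
```

```bash
python3 -m jog '{"offset":[[0.0148,-0.018,0],[0.0148,-0.018,0],[0.0148,-0.018,0],[0.0148,-0.018,0],[0.0148,-0.018,0],[0.0148,-0.018,0],[0.0148,-0.018,0],[0.0148,-0.018,0],[0.0148,-0.018,-0.0065],[0.0148,-0.018,-0.0065],[0.0148,-0.018,-0.0065],[0.0148,-0.018,-0.0065],[0.0148,-0.018,-0.0065],[0.0148,-0.018,-0.0065],[0.0148,-0.018,-0.0065],[0.0148,-0.018,-0.0065],[0.0148,-0.018,-0.0065],[0.0148,-0.018,-0.0065],[0.0148,-0.018,-0.0065],[0,0,0]],"yaw":[-4,-4,-4,-4,-4,-4,-4,-4,-4,-4,-4,-4,-4,-4,-4,-4,-4,-4,-4,-3],"jaw":[0,0,0,0,0,0,0,0,0,0,0,0,0,0,0,0,0,0,0,0]}' 30
```

```text
clock: 3.57
position: [0.4377, 0.2583, 0.1584]
ee_rot: [0.731, 0.682, -0.001, 0.001]
ft_force: [-0.1, -0.5, 0.1]
grip_width: 0.998
grasp_force: 0.0
```

```bash
python3 -m jog '{"offset":[[0,0,0],[0,0,0]],"yaw":[0,0],"jaw":[0,0]}'; python3 - <<'E'
from fit import *
for k in range(2):
  pics=[manip.camera('scene')]
  print(meas(pics,'socket_small',(.449,.247),.011,0,.05), [np.round(d['at'],3).tolist() for d in manip.tip_of(pics[0],'socket_small')])
save(pics[0],'s1.png')
E
```

```text
clock: 3.73
position: [0.4348, 0.2636, 0.1596]
ee_rot: [0.727, 0.687, -0.0, -0.0]
ft_force: [0.0, 0.4, 0.8]
grip_width: 1.002
grasp_force: 0.0
(array([0.4486, 0.2472]), [[0.4486, 0.2472]], [0.95], [0.58]) [[0.446, 0.25, 0.0]]
(array([0.4506, 0.2469]), [[0.4506, 0.2469]], [1.04], [0.83]) [[0.448, 0.25, -0.003]]
```

View pics/s1.png

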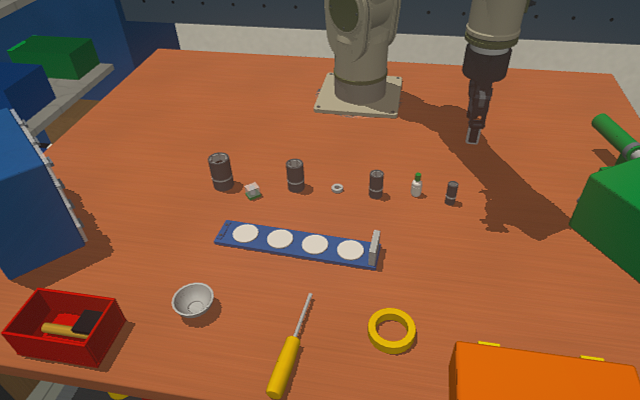

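The gripper hangs above and behind the small socket (452,192), and the path is clear.

```bash
python3 -m jog '{"offset":[[0.0075,-0.0083,0],[0.0072,-0.0083,0],[0,0,-0.025],[0,0,-0.03],[0,0,-0.03],[0,0,-0.03],[0,0,-0.0226],[0,0,0],[0,0,0],[0,0,0],[0,0,0],[0,0,0],[0,0,0],[0,0,0],[0,0,0],[0,0,0]],"yaw":[0,0,0,0,0,0,0,0,0,0,0,0,0,0,0,0],"jaw":[0,0,0,0,0,0,0,0,0,1,1,1,1,1,1,1]}' 30
```

```text
clock: 5.37
position: [0.4495, 0.2476, 0.0229]
ee_rot: [0.727, 0.687, 0.0, -0.0]
ft_force: [-1.8, -0.4, 6.8]
grip_width: 0.243
grasp_force: 29.2
```

```bash
python3 -m jog '{"offset":[[0,0,0.03],[0,0,0.03],[0,0,0.03],[0.0152,-0.0157,0],[0.0152,-0.0157,0],[0.0152,-0.0157,0],[0.0152,-0.0157,0],[0.0152,-0.0157,0],[0.0152,-0.0157,0],[0.0152,-0.0157,0],[0.0152,-0.0157,0],[0.0152,-0.0157,0],[0.0152,-0.0157,0],[0.0152,-0.0157,0],[0.0152,-0.0157,0],[0,0,-0.03],[0,0,-0.03],[0,0,0],[0,0,0]],"yaw":[0,0,0,0,0,0,0,0,0,0,0,0,0,0,0,0,0,0,0],"jaw":[1,1,1,1,1,1,1,1,1,1,1,1,1,1,1,1,1,1,1]}'
python3 - <<'E'
from fit import *
p=manip.camera('scene'); o=manip.get_obs(); x,y,z=o['position']; b=z-.022; print(o['position'],b)
print(meas([p],'socket_small',(x,y),.011,b,b+.05))
cv2.imwrite('pics/s2.png',cv2.resize(p['frame'][120:300,200:460,::-1],None,fx=3,fy=3))
E
```

```text
clock: 6.95
position: [0.6303, 0.0589, 0.0511]
ee_rot: [0.726, 0.687, -0.002, -0.001]
ft_force: [1.2, 0.2, -0.0]
grip_width: 0.244
grasp_force: 29.6
[0.6316217  0.05909267 0.0529711 ] 0.030971099829516187
None
```

View pics/s2.png

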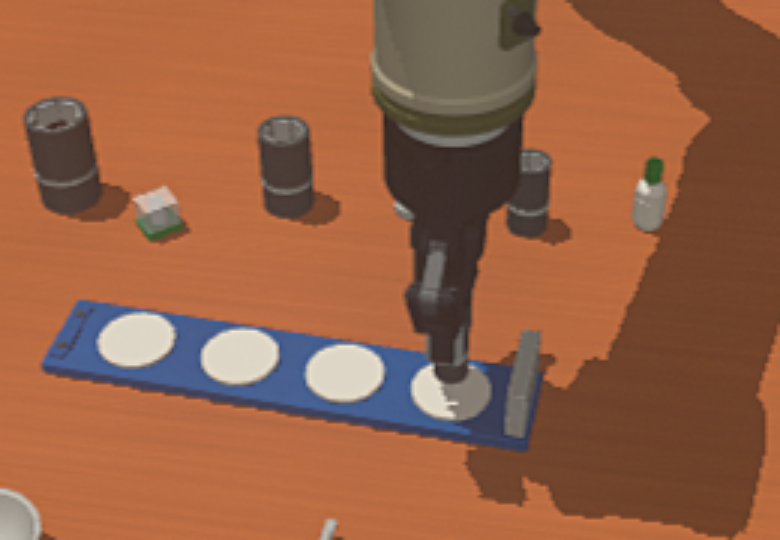

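The small socket hangs centred over pad_d, clear of the stop (crop px 450,380). I'll lower, release and check.

```bash
python3 -m jog '{"offset":[[0,0,-0.0085],[0,0,-0.0085],[0,0,0],[0,0,0],[0,0,0],[0,0,0],[0,0,0],[0,0,0],[0,0,0.03],[0,0,0.03],[0,0,0.03],[0,0,0.02]],"yaw":[0,0,0,0,0,0,0,0,0,0,0,0],"jaw":[1,1,1,1,0.6,0,0,0,0,0,0,0]}'
```

```text
clock: 8.05
position: [0.6324, 0.0588, 0.1483]
ee_rot: [0.727, 0.687, 0.001, 0.001]
ft_force: [1.4, 0.7, 0.3]
grip_width: 1.004
grasp_force: 0.0
```

```bash
python3 - <<'E'
from fit import *
for k in range(2):
  pics=[manip.camera('top'),manip.camera('scene')]
  for n,g in zip(list(S)[1:],[(.447,.0885),(.4485,-.088),(.465,-.2525)]): print(n,meas(pics,n,g,S[n][0],0,S[n][1]))
  print(meas(pics[1:],'socket_small',(.631,.059),.011,.013,.063))
print(manip.get_obs()['position'])
E
```

```text
socket_medium (array([0.4498, 0.0888]), [[0.4498, 0.0888]], [0.96], [0.61])
socket_large (array([ 0.4487, -0.0885]), [[0.4482, -0.0884], [0.45, -0.0884]], [1.12, 0.99], [0.68, 0.93])
socket_largest (array([ 0.4653, -0.2522]), [[0.464, -0.2516], [0.468, -0.252]], [0.92, 1.05], [0.68, 0.63])
(array([0.6347, 0.059 ]), [[0.6347, 0.059]], [0.98], [0.86])
socket_medium (array([0.4488, 0.0887]), [[0.4488, 0.0887]], [0.95], [0.95])
socket_large None
socket_largest (array([ 0.4645, -0.2523]), [[0.4632, -0.252], [0.4671, -0.2516]], [0.94, 0.99], [0.89, 0.87])
(array([0.6337, 0.0588]), [[0.6337, 0.0588]], [0.96], [0.82])
[0.63159337 0.05896818 0.14522026]
```

```bash
python3 -m jog '{"offset":[[-0.0184,0.003,0],[-0.0184,0.003,0],[-0.0184,0.003,0],[-0.0184,0.003,0],[-0.0184,0.003,0],[-0.0184,0.003,0],[-0.0184,0.003,0],[-0.0184,0.003,0],[-0.0184,0.003,0],[-0.0184,0.003,0],[0,0,0],[0,0,-0.03],[0,0,-0.03],[0,0,-0.03],[0,0,-0.025],[0,0,0],[0,0,0]],"yaw":[0,0,0,0,0,0,0,0,0,0,0,0,0,0,0,0,0],"jaw":[0,0,0,0,0,0,0,0,0,0,0,0,0,0,0,0,0]}'
python3 -m jog '{"offset":[[0,0,0],[0,0,0],[0,0,0],[0,0,0],[0,0,0],[0,0,0],[0,0,0]],"yaw":[0,0,0,0,0,0,0],"jaw":[1,1,1,1,1,1,1]}' 40
```

```text
clock: 10.37
position: [0.4474, 0.0883, 0.03]
ee_rot: [0.727, 0.687, -0.001, -0.0]
ft_force: [-0.0, -0.3, 1.6]
grip_width: 1.003
grasp_force: 0.0
clock: 10.95
position: [0.448, 0.0893, 0.031]
ee_rot: [0.727, 0.687, 0.001, 0.0]
ft_force: [-1.8, -0.2, 8.5]
grip_width: 0.337
grasp_force: 39.0
```

```bash
python3 -m jog '{"offset":[[0,0,0.03],[0,0,0.03],[0,0,0.03],[0.0162,-0.00895,0],[0.0162,-0.00895,0],[0.0162,-0.00895,0],[0.0162,-0.00895,0],[0.0162,-0.00895,0],[0.0162,-0.00895,0],[0.0162,-0.00895,0],[0.0162,-0.00895,0],[0.0162,-0.00895,0],[0.0162,-0.00895,0],[0.0162,-0.00895,0],[0,0,-0.03],[0,0,-0.025],[0,0,-0.01],[0,0,0],[0,0,0],[0,0,0]],"yaw":[0,0,0,0,0,0,0,0,0,0,0,0,0,0,0,0,0,0,0,0],"jaw":[1,1,1,1,1,1,1,1,1,1,1,1,1,1,1,1,1,1,1,1]}'
```

```text
clock: 12.62
position: [0.6267, -0.0094, 0.0569]
ee_rot: [0.727, 0.687, 0.001, 0.001]
ft_force: [-0.1, 0.1, -0.5]
grip_width: 0.337
grasp_force: 39.7
```

```bash
python3 -m jog '{"offset":[[0,0,-0.006],[0,0,-0.0055],[0,0,0],[0,0,0],[0,0,0],[0,0,0],[0,0,0],[0,0,0],[0,0,0.03],[0,0,0.03],[0,0,0.03],[0,0,0.02],[0,0,0]],"yaw":[0,0,0,0,0,0,0,0,0,0,0,0,0],"jaw":[1,1,1,1,0.6,0,0,0,0,0,0,0,0]}'
python3 - <<'E'
from fit import *
for k in range(2):
  pics=[manip.camera('top'),manip.camera('scene')]
  for n,g in zip(list(S)[2:],[(.4485,-.088),(.465,-.2525)]): print(n,meas(pics,n,g,S[n][0],0,S[n][1]))
  for n,g in zip(S,[(.632,.059),(.627,-.0095)]): print(n,meas(pics,n,g,S[n][0],.013,.013+S[n][1]))
print(manip.get_obs()['position'])
E
```

```text
clock: 13.7
position: [0.6282, -0.0098, 0.1588]
ee_rot: [0.727, 0.687, 0.003, 0.002]
ft_force: [0.5, -1.1, -0.2]
grip_width: 0.997
grasp_force: 0.0
socket_large (array([ 0.4474, -0.0917]), [[0.4474, -0.0917]], [0.75], [0.68])
socket_largest (array([ 0.4644, -0.2524]), [[0.4638, -0.2523], [0.4657, -0.2522]], [1.02, 1.06], [0.55, 0.79])
socket_small (array([0.632, 0.059]), [[0.632, 0.059]], [1.09], [0.6])
socket_medium (array([ 0.6267, -0.0098]), [[0.6267, -0.0098]], [0.89], [0.95])
socket_large (array([ 0.458 , -0.0917]), [[0.4476, -0.0898], [0.4805, -0.0905]], [0.93, 0.12], [0.63, 0.54])
socket_largest (array([ 0.4651, -0.2528]), [[0.4639, -0.2527], [0.4674, -0.2523]], [0.95, 1.01], [0.95, 0.63])
socket_small (array([0.6336, 0.0578]), [[0.6336, 0.0578]], [0.96], [0.6])
socket_medium (array([ 0.6266, -0.0098]), [[0.6266, -0.0098]], [0.98], [0.82])
[ 0.62577931 -0.00950759  0.15375994]
```

```bash
python3 -m jog '{"offset":[[-0.0178,-0.0079,0],[-0.0178,-0.0079,0],[-0.0178,-0.0079,0],[-0.0178,-0.0079,0],[-0.0178,-0.0079,0],[-0.0178,-0.0078,0],[-0.0178,-0.0078,0],[-0.0178,-0.0078,0],[-0.0178,-0.0078,0],[-0.0178,-0.0078,0],[0,0,0],[0,0,-0.03],[0,0,-0.03],[0,0,-0.03],[0,0,-0.026],[0,0,0],[0,0,0]],"yaw":[0,0,0,0,0,0,0,0,0,0,0,0,0,0,0,0,0],"jaw":[0,0,0,0,0,0,0,0,0,0,0,0,0,0,0,0,0]}'
python3 -m jog '{"offset":[[0,0,0],[0,0,0],[0,0,0],[0,0,0],[0,0,0],[0,0,0],[0,0,0]],"yaw":[0,0,0,0,0,0,0],"jaw":[1,1,1,1,1,1,1]}' 50
```

```text
clock: 16.12
position: [0.4473, -0.0882, 0.0375]
ee_rot: [0.727, 0.687, -0.001, -0.0]
ft_force: [0.7, -0.8, 0.3]
grip_width: 1.001
grasp_force: 0.0
clock: 16.7
position: [0.4486, -0.0879, 0.0389]
ee_rot: [0.727, 0.687, 0.001, 0.0]
ft_force: [-2.0, -0.7, 9.3]
grip_width: 0.431
grasp_force: 48.9
```

```bash
python3 -m jog '{"offset":[[0,0,0.03],[0,0,0.03],[0,0,0.03],[0.0159,0.0008,0],[0.0159,0.0008,0],[0.0159,0.0008,0],[0.0159,0.0008,0],[0.0159,0.0008,0],[0.0159,0.0008,0],[0.0159,0.0008,0],[0.0159,0.0008,0],[0.0159,0.0008,0],[0.0159,0.0008,0],[0.0159,0.0008,0],[0,0,-0.03],[0,0,-0.025],[0,0,-0.01],[0,0,0],[0,0,0],[0,0,0]],"yaw":[0,0,0,0,0,0,0,0,0,0,0,0,0,0,0,0,0,0,0,0],"jaw":[1,1,1,1,1,1,1,1,1,1,1,1,1,1,1,1,1,1,1,1]}'
python3 -m jog '{"offset":[[0,0,-0.006],[0,0,-0.0055],[0,0,0],[0,0,0],[0,0,0],[0,0,0],[0,0,0],[0,0,0],[0,0,0.03],[0,0,0.03],[0,0,0.03],[0,0,0.02],[0,0,0],[0,0,0]],"yaw":[0,0,0,0,0,0,0,0,0,0,0,0,0,0],"jaw":[1,1,1,1,0.6,0,0,0,0,0,0,0,0,0]}'
python3 - <<'E'
from fit import *
for k in range(2):
  pics=[manip.camera('top'),manip.camera('scene')]
  for n,g in zip(list(S)[3:],[(.465,-.2525)]): print(n,meas(pics,n,g,S[n][0],0,S[n][1]))
  for n,g in zip(S,[(.632,.059),(.627,-.0095),(.623,-.079)]): print(n,meas(pics,n,g,S[n][0],.013,.013+S[n][1]))
print(manip.get_obs()['position'])
E
```

```text
clock: 18.37
position: [0.6236, -0.0794, 0.0645]
ee_rot: [0.727, 0.687, 0.001, 0.001]
ft_force: [-1.0, 0.0, -1.7]
grip_width: 0.426
grasp_force: 50.8
clock: 19.53
position: [0.6233, -0.0793, 0.1623]
ee_rot: [0.727, 0.687, 0.001, 0.001]
ft_force: [-0.1, 0.3, -1.7]
grip_width: 0.995
grasp_force: 0.0
socket_largest (array([ 0.4647, -0.2514]), [[0.4636, -0.2506], [0.4661, -0.2519]], [0.96, 0.99], [0.92, 0.61])
socket_small (array([0.6346, 0.0588]), [[0.6346, 0.0588]], [0.9], [0.82])
socket_medium (array([ 0.6247, -0.003 ]), [[0.6193, 0.0098], [0.629, -0.0094]], [0.19, 0.96], [0.33, 0.55])
socket_large (array([ 0.6262, -0.0793]), [[0.6262, -0.0793]], [0.98], [0.61])
socket_largest (array([ 0.4642, -0.253 ]), [[0.4632, -0.2534], [0.4666, -0.2522]], [1.01, 0.9], [0.68, 0.77])
socket_small (array([0.6331, 0.0586]), [[0.6319, 0.0587], [0.6345, 0.0586]], [0.96, 0.93], [0.58, 0.68])
socket_medium (array([ 0.6285, -0.0096]), [[0.6285, -0.0096]], [1.03], [0.95])
socket_large (array([ 0.6261, -0.0792]), [[0.6261, -0.0792]], [0.98], [0.86])
[ 0.62270327 -0.07920888  0.16127953]
```

```bash
python3 -m jog '{"offset":[[-0.0144,-0.0157,0],[-0.0144,-0.0157,0],[-0.0144,-0.0157,0],[-0.0144,-0.0157,0],[-0.0144,-0.0157,0],[-0.0144,-0.0157,0],[-0.0144,-0.0157,0],[-0.0144,-0.0157,0],[-0.0144,-0.0157,0],[-0.0144,-0.0157,0],[-0.0144,-0.0157,0],[0,0,0],[0,0,-0.03],[0,0,-0.03],[0,0,-0.03],[0,0,-0.025],[0,0,0],[0,0,0]],"yaw":[0,0,0,0,0,0,0,0,0,0,0,0,0,0,0,0,0,0],"jaw":[0,0,0,0,0,0,0,0,0,0,0,0,0,0,0,0,0,0]}'
python3 -m jog '{"offset":[[0,0,0],[0,0,0],[0,0,0],[0,0,0],[0,0,0],[0,0,0],[0,0,0]],"yaw":[0,0,0,0,0,0,0],"jaw":[1,1,1,1,1,1,1]}' 60
```

```text
clock: 22.03
position: [0.4637, -0.2518, 0.0459]
ee_rot: [0.727, 0.687, -0.001, -0.001]
ft_force: [0.9, -0.1, 0.6]
grip_width: 1.005
grasp_force: 0.0
clock: 22.62
position: [0.4651, -0.2523, 0.0479]
ee_rot: [0.727, 0.687, 0.001, 0.001]
ft_force: [-2.4, 0.9, 9.9]
grip_width: 0.523
grasp_force: 59.7
```

```bash
python3 -m jog '{"offset":[[0,0,0.03],[0,0,0.03],[0,0,0.03],[0.0141,0.0092,0],[0.0141,0.0092,0],[0.0141,0.0092,0],[0.0141,0.0092,0],[0.0141,0.0092,0],[0.0141,0.0092,0],[0.0141,0.0092,0],[0.0141,0.0092,0],[0.0141,0.0092,0],[0.0141,0.0092,0],[0.0141,0.0091,0],[0,0,-0.03],[0,0,-0.025],[0,0,-0.01],[0,0,0],[0,0,0],[0,0,0]],"yaw":[0,0,0,0,0,0,0,0,0,0,0,0,0,0,0,0,0,0,0,0],"jaw":[1,1,1,1,1,1,1,1,1,1,1,1,1,1,1,1,1,1,1,1]}'
python3 -m jog '{"offset":[[0,0,-0.006],[0,0,-0.0055],[0,0,0],[0,0,0],[0,0,0],[0,0,0],[0,0,0],[0,0,0],[0,0,0.03],[0,0,0.03],[0,0,0.03],[0,0,0.02],[-0.03,-0.03,0.02],[-0.03,-0.03,0.02],[-0.03,-0.03,0.02],[-0.03,-0.03,0],[-0.03,-0.03,0],[-0.03,-0.03,0],[0,0,0],[0,0,0]],"yaw":[0,0,0,0,0,0,0,0,0,0,0,0,0,0,0,0,0,0,0,0],"jaw":[1,1,1,1,0.6,0,0,0,0,0,0,0,0,0,0,0,0,0,0,0]}'
python3 - <<'E'
from fit import *
for k in range(2):
  pics=[manip.camera('top'),manip.camera('scene')]
  for n,g in zip(S,[(.632,.059),(.627,-.0095),(.623,-.079),(.62,-.151)]): print(n,meas(pics,n,g,S[n][0],.013,.013+S[n][1]))
a=cv2.resize(pics[0]['frame'][140:220,260:460],None,fx=4,fy=4); b=cv2.resize(pics[1]['frame'][170:280,200:400],None,fx=4,fy=4)
cv2.imwrite('pics/top9.png',a[:,:,::-1]); cv2.imwrite('pics/sc9.png',b[:,:,::-1])
E
```

```text
clock: 24.28
position: [0.6202, -0.1511, 0.0724]
ee_rot: [0.727, 0.687, 0.0, 0.001]
ft_force: [-0.6, 0.3, -2.1]
grip_width: 0.515
grasp_force: 62.5
clock: 25.95
position: [0.4493, -0.3213, 0.2236]
ee_rot: [0.728, 0.685, 0.0, 0.0]
ft_force: [1.3, 0.9, -0.4]
grip_width: 1.002
grasp_force: 0.0
socket_small (array([0.632, 0.059]), [[0.632, 0.0593], [0.632, 0.059]], [0.95, 0.9], [0.52, 0.59])
socket_medium (array([ 0.626 , -0.0096]), [[0.6248, -0.0091], [0.6274, -0.0098]], [1.0, 0.95], [0.61, 0.56])
socket_large (array([ 0.6235, -0.0795]), [[0.6225, -0.0788], [0.6248, -0.0803]], [0.95, 0.92], [0.64, 0.96])
socket_largest (array([ 0.62  , -0.1516]), [[0.6189, -0.1516], [0.6217, -0.1513]], [0.84, 0.96], [0.83, 0.67])
socket_small (array([0.6339, 0.0594]), [[0.6333, 0.0595], [0.6323, 0.0583]], [1.07, 1.03], [0.44, 0.5])
socket_medium (array([ 0.6252, -0.0097]), [[0.6242, -0.0095], [0.6272, -0.0097]], [1.03, 0.98], [0.75, 0.88])
socket_large (array([ 0.6231, -0.08  ]), [[0.6223, -0.079], [0.6239, -0.0806]], [1.05, 1.06], [0.63, 0.94])
socket_largest (array([ 0.6198, -0.1507]), [[0.619, -0.1503], [0.6206, -0.1509]], [0.89, 0.98], [0.76, 0.8])
```

View pics/top9.png

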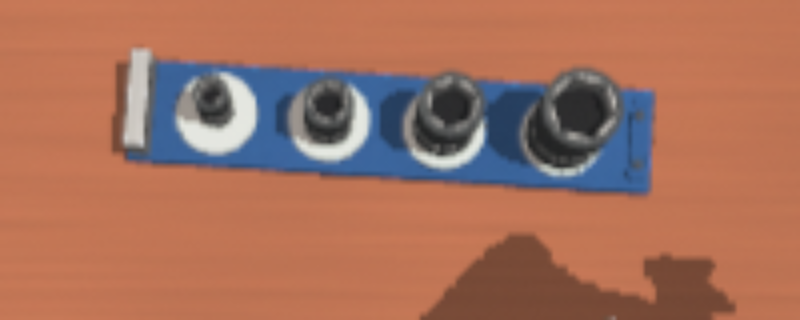

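View pics/sc9.png

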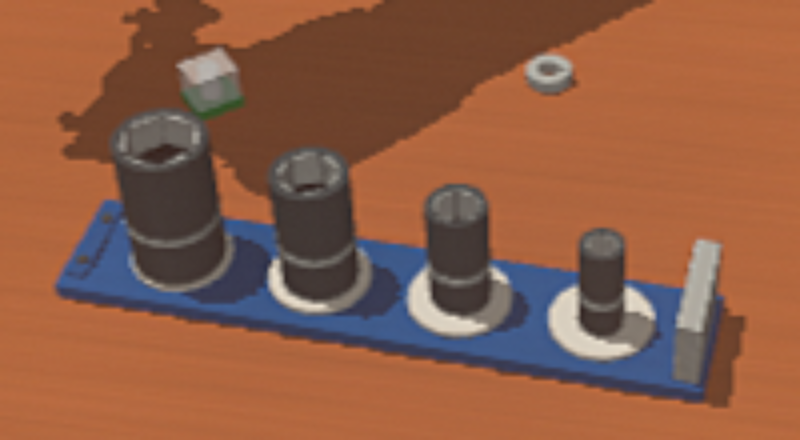

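Both views show all four sockets upright and centred, in size order from the stop (small next to it at crop px 600,330, largest at 180,270). Their measured positions agree with the pads to about 2 mm.

```bash
python3 -c "
from workcell import manip
print(manip.hand_in())"
```

```text
the job is handed in; nothing more can be done
None
```

The job is handed in: all four sockets stand upright with the hexagon hole up, centred on their pads to about 2 mm, smallest next to the end stop (pad_d) through to largest on pad_a, at about 26 s on the robot's clock.

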